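# Clear the blocked barrel of a calibration hand pump

### The arm

A 6-joint arm with a two-finger parallel gripper is mounted at the origin on the work surface. World frame = base frame: x ahead of the robot, y to its left, z up, the work surface at z = 0. Lengths are in m, angles in rad, forces in N, time in s.
With the tool pointing down it reaches from about 0.425 to 0.95 m from the base axis. Payload 3.5 kg.
Tool frame: the origin (TCP) lies midway between the tips of the shut fingers; the grasp point (between the pads) lies 19 mm behind it; z points along the fingers, y is the direction in which the jaws open and shut (so a half turn about z gives the same grasp; the last joint's range is limited). The gripper opens to 85 mm and grips with 20 to 120 N. Pads are 22 mm wide; open, the fingers measure 114 mm over their backs; the gripper's body (76 mm by 85 mm) begins 54 mm behind the grasp point. The pads swing forward as they close: fully open they stand 13 mm farther back than shut.
Start: joints at [1.057, 0.286, 1.577, -0, 1.279, -0.15], TCP at [0.24, 0.631, 0.231] pointing down, gripper open.
Joint ranges: [-2.77, 2.77], [-0.9, 2.22], [0.21, 2.48], [-1.53, 4.67], [0.24, 2.81], [-2.84, 2.84]. Speed limits (rad/s): [2.79, 2.79, 3.14, 3.14, 3.14, 3.14].

### API

Orientations are given as a unit quaternion [x, y, z, w].
In Python, from plant import ctrl gives the robot as it stands.
- The arm moves only by the tool apply_moves, never from a script. Its argument "moves" is a list that holds one entry, the list of rows, each a list of 7 numbers: the shift along the tool's x, y, z in m, then the turn, a rotation vector about the tool's x, y, z in degrees, then the gripper's target within -1 to 1 (shut at 1, half-way at 0, fully open at -1). In form: [[[tx, ty, tz, ax, ay, az, hand], ...]]. A call has 1 to 12 rows; each row shifts and turns the pose as measured when the row begins, along the tool's axes as they then stand; what a row does not reach is not made up. A row lasts 1/10 s, in which the tool goes at most 50 mm and 8.59 degrees, less where a joint would pass 70% of its speed; a pose out of reach is approached as far as the arm can. A call with a gripper value outside its range is refused whole. The fingers move at their own pace and stop on an object; "force" is the grip in N (left out, the last holds). Time passes only in rows, so rows that do not move let the fingers close. It gives the time, the measured TCP pose, the force and the opening at its end, in the units of the state.
- ctrl.get_state(): the state, without advancing time (a new reading comes with each control period).
- ctrl.read_camera(name): name is "scene" or "top" or "wrist"; returns the picture (400x640x3 uint8, red, green, blue); there is no depth.
- ctrl.get_calibration(name): a dict with "camera_matrix" (3x3 intrinsics, pixels), "k1" (the pictures are not rectified: a ray, as slopes to the right and down, at radius r is drawn at 1 + k1 r^2 times it, then the intrinsics apply), "cam_to_world" (4x4, takes a point from camera to world coordinates). Camera axes: x right, y up, looking along -z (the intrinsics and any distortion apply to the point x, -y, -z); pixel columns grow to the right and rows downward; lengths in m; the calibration is good to about 2 mm. A picture is of the moment at which its call begins: read the wrist's pose just before it. get_calibration takes no time and is no camera call; for the wrist camera it gives the pose at the moment of the call.
- ctrl.sign_off(): hands the job in, once; it reports no verdict.
The state is a dict: "time": time; "qpos": joint angles; "dq": joint speeds; "joint_efforts": joint torques, N m; "eef_pos": TCP position; "tcp_rot": TCP orientation; "contact_force": force on the tool from outside, world axes, zero at the start; "wrist_torque": the same for the moment, N m; "opening": opening from 0.0 (shut) to 1.0 (fully open).
Only numpy, scipy, OpenCV 4.12 (cv2) and the standard library are available. Lean on these libraries where they do the work, as an engineer would, in place of code of your own. Each camera call takes 0.05 s, during which the arm holds its last target. There are 200 camera calls.

### The job

The open barrel of the hand pump on the calibration bench is blocked by a stuck steel plug. Take the push rod with the long shaft (not the short one), push it through the barrel from the open end opposite the catch tray until the plug drops out into the tray, then draw the rod out again and lay it back in the rest it came from.

Things in the scene. Friction and masses are not known exactly. Their poses are not given: they have to be found in the camera images.
- pump: Fixed hand pump, steel base 170 x 250 mm, two black barrels along its y, axes level 100 mm above the bench. Origin on the bench below the middle of the open barrel (x = 0, y = -50 to 50). The other, at x = -68, has closed ends (discs out to y = -60; cap up to z = 156). Grey catch tray beyond the +y end: x = -52 to 52, y = 60 to 175, rim 52 high. Base 18 thick, x = -120 to 50, y = -70 to 180 (mm).
- bore_in (a point): Centre of the open barrel's free mouth, where the rod goes in, 100 mm above the bench. Axes as the pump's: the barrel runs level along +y from here, 100 mm to its tray end. Bore 36 mm, outside 52 mm, open at both ends.
- slug_center (a point): Centre of the stuck plug, a steel cylinder 32 mm in diameter, 50 mm long, about 0.3 kg, lying in the open barrel, axis along the pump's y, its outer face from 15 mm inside the tray end to 2 mm out of it. It slides under a push of a few newtons and tips out into the tray when pushed more than half out; its back face is 25 mm behind this point.
- rod_grip (a point): Middle of the long-shafted push rod's handle, on the rod's axis; x points to the tip, z up. Wooden handle 24 x 24 x 130 mm, then a flange 44 mm across (x = 65 to 71 mm, too big for the bore), then a steel shaft 16 mm thick, 140 mm long. About 0.22 kg, balances within 35 mm of here. Lies level, 37 mm above the bench. A look-alike with only a 40 mm shaft lies in another such rest.
- rod_tip (a point): Centre of the flat end of the long rod's shaft, on its axis, 211 mm from the middle of the handle. Axes as the rod's.
- rest_mid (a point): Place of the handle's middle in the long rod's own fixed aluminium rest, 37 mm above the bench; x along the rest, z up. The handle lies on two blocks 14 mm thick at x = -45 and +45 mm, tops 25 mm above the bench, between cheeks 44 mm apart that rise 47 mm above the bench. Base 120 x 75 x 8 mm. Lower the rod in from above, the flange outside the blocks.
Mind the look-alikes: they are no part of the job. Leave any brown or green look-alike of the part that bears rest_mid alone.

How it is judged:
By the outcome, as a careful person would: the job done as asked, in the order asked, and still so for the second after the job is handed in, with the robot touching nothing.
It also fails if it takes over 45 s, if anything falls off the work surface, if the arm or the gripper's body presses on something with over 40 N, if the wrist force passes 120 N, or if a joint passes its speed limit or range.

## Working session

There is one attempt and no reset: what is moved stays moved. The work goes in short steps, Python scripts to look and compute and a tool call to move; the robot and the scene stay as the last step left them, time stands still between calls to the robot, and variables do not carry over. Pictures are saved under pics/ and viewed, about 8 in all and at most 12, crops included, and the job is handed in when it is done.

Besides the shell and the picture viewer there is one more tool, called after "Request:" as name(argument=value, ...) on one line, values as JSON. apply_moves: Moves the arm, as the interface text tells. Its arguments: {"type":"object","properties":{"moves":{"type":"array","items":{"type":"array","items":{"type":"array","items":{"type":"number"}}}},"force":{"type":"number"}},"required":["moves"]}

```bash
mkdir -p pics; ls
python3 - <<'E'
from plant import ctrl
import cv2,numpy as np
np.set_printoptions(precision=4,suppress=True)
print(ctrl.get_state())
for n in("scene","top"):
    im=ctrl.read_camera(n); cv2.imwrite(f"pics/{n}0.png",im[:,:,::-1]); c=ctrl.get_calibration(n); print(n,c)
E
```

```text
pics
{'time': 0.0, 'qpos': array([ 1.057 ,  0.2872,  1.5782,  0.    ,  1.2786, -0.15  ]), 'dq': array([-0.    , -0.0004,  0.0001,  0.0003,  0.0014, -0.0004]), 'joint_efforts': array([ -0.0022, -40.5999, -29.2617,  -0.0003,   0.0058,   0.    ]), 'eef_pos': array([0.2398, 0.6303, 0.23  ]), 'tcp_rot': array([ 0.1809,  0.9835, -0.0011, -0.0004]), 'contact_force': array([-0.5052, -0.4761, -0.2736]), 'wrist_torque': array([ 0.0289, -0.0507,  0.0467]), 'opening': 1.0013899786339189}
scene {'camera_matrix': array([[473.2829,   0.    , 310.9446],
       [  0.    , 473.2829, 198.7116],
       [  0.    ,   0.    ,   1.    ]]), 'k1': -0.00234282602666238, 'cam_to_world': array([[ 0.5043, -0.6926,  0.5158,  1.0169],
       [ 0.8634,  0.3948, -0.3141, -0.5124],
       [ 0.0139,  0.6037,  0.7971,  0.999 ],
       [ 0.    ,  0.    ,  0.    ,  1.    ]])}
top {'camera_matrix': array([[512.644 ,   0.    , 322.0083],
       [  0.    , 512.644 , 196.2727],
       [  0.    ,   0.    ,   1.    ]]), 'k1': -0.09315116752895226, 'cam_to_world': array([[-0.0161,  0.9975, -0.0686,  0.3452],
       [-0.9996, -0.0176, -0.0201, -0.171 ],
       [-0.0213,  0.0683,  0.9974,  1.6027],
       [ 0.    ,  0.    ,  0.    ,  1.    ]])}
```

View pics/scene0.png

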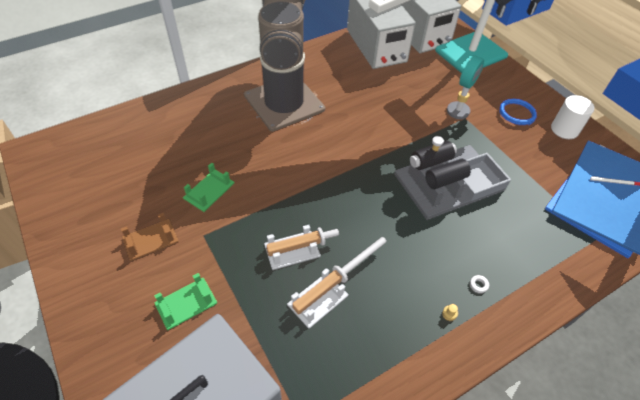

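View pics/top0.png

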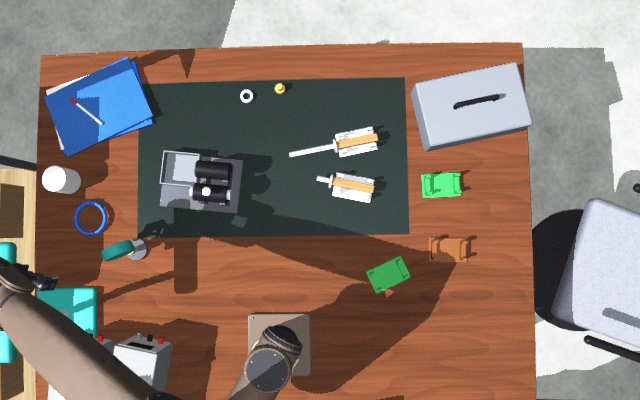

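Two rods: the long shaft is at top (290–378, 143), scene (320,285), and the short one at top (350,185), scene (300,243). The long one fits the description because its shaft is about as long as its handle. The pump is at top (200,180), with its tray to the left (+y). The green and brown rests are look-alikes. One enlarged crop to confirm.

```bash
cat > h.py <<'E'
import numpy as np, cv2
from plant import ctrl
np.set_printoptions(precision=4,suppress=True)
def ray(c,uv):
    K=c["camera_matrix"];d=np.array([(uv[0]-K[0,2])/K[0,0],(uv[1]-K[1,2])/K[1,1]]);s=d.copy()
    for _ in range(10): s=d/(1+c["k1"]*(s@s))
    M=c["cam_to_world"]; return M[:3,3],M[:3,:3]@np.array([s[0],-s[1],-1])
def plane(c,uv,z):
    o,d=ray(c,uv); return o+d*(z-o[2])/d[2]
def proj(c,p):
    M=c["cam_to_world"];K=c["camera_matrix"];q=M[:3,:3].T@(np.array(p)-M[:3,3])
    s=np.array([q[0],-q[1]])/-q[2]; s=s*(1+c["k1"]*(s@s)); return s*[K[0,0],K[1,1]]+K[:2,2]
def tri(c1,u1,c2,u2):
    o1,d1=ray(c1,u1);o2,d2=ray(c2,u2)
    a=np.linalg.lstsq(np.c_[d1,-d2],o2-o1,rcond=None)[0]
    p,q=o1+a[0]*d1,o2+a[1]*d2; return (p+q)/2,np.linalg.norm(p-q)
E
python3 - <<'E'
import cv2,numpy as np
t=cv2.imread("pics/top0.png");s=cv2.imread("pics/scene0.png")
a=cv2.resize(t[120:210,150:390],None,fx=3.3,fy=3.3,interpolation=3)
b=cv2.resize(s[130:330,260:520],None,fx=1.5,fy=1.5,interpolation=3)
b=cv2.copyMakeBorder(b,0,0,0,a.shape[1]-b.shape[1],0)
cv2.imwrite("pics/crop1.png",np.vstack([a,b]))
E
```

```text
(no output)
```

View pics/crop1.png

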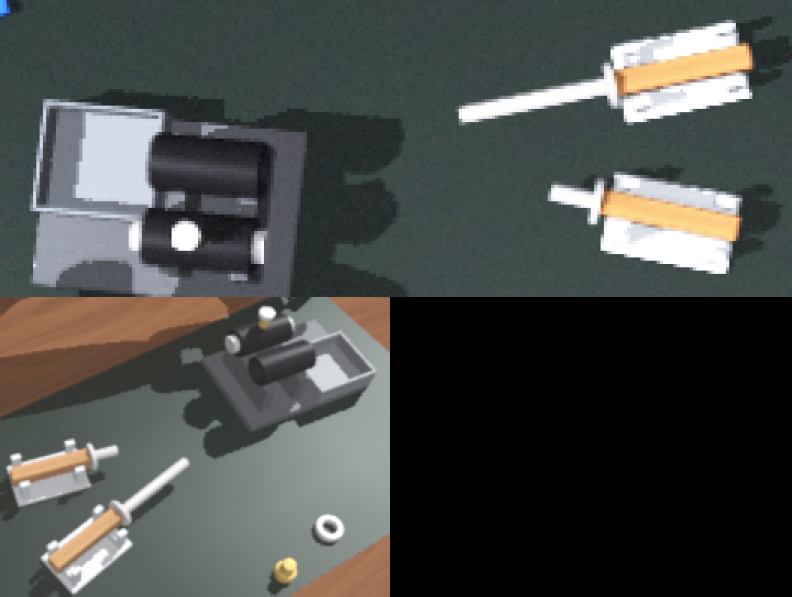

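The crop confirms the long rod: its handle is at crop (680,68), its tip at (460,115), and it lies in the aluminium rest. The open barrel is at (150–270, 165), next to the tray. Now rough positions.

Run:
```python
from h import *
c=ctrl.get_calibration("top");s=ctrl.get_calibration("scene")
t=cv2.imread("pics/top0.png");sc=cv2.imread("pics/scene0.png")
for n,im,cc in(("top",t,c),("scene",sc,s)):
    h=cv2.cvtColor(im,cv2.COLOR_BGR2HSV);m=cv2.inRange(h,(8,110,150),(22,255,255))
    if n=="top": m[:115]=0;m[215:]=0;m[:,:320]=0;m[:,385:]=0
    else: m[:220]=0;m[315:]=0;m[:,:262]=0;m[:,350:]=0
    for k in cv2.findContours(m,0,1)[0]:
        if cv2.contourArea(k)>60:
            r=cv2.minAreaRect(k); print(n,r, plane(c if n=="top" else s,r[0],.049))
P=lambda x,y:plane(c,(x/3.3+150,y/3.3+120),Z)
Z=.037;tip=P(460,115);Z=.049;e1=P(617,81);e2=P(750,55);print("tip",tip,"handle ends",e1,e2,np.linalg.norm(e1-e2),np.linalg.norm((e1+e2)[:2]/2-tip[:2]))
Z=.052;print("rim",P(44,101),P(34,209))
Z=.126;print("barrel top",P(152,166),P(268,166))
Z=.018;print("base",P(306,132),P(291,297))
```

```text
top ((352.75537109375, 184.75796508789062), (42.18220138549805, 7.253047466278076), 11.0035400390625) [ 0.4855 -0.2337  0.049 ]
top ((356.8185119628906, 140.64454650878906), (7.410865306854248, 41.41191864013672), 78.02386474609375) [ 0.6209 -0.249   0.049 ]
scene ((293.19573974609375, 243.12637329101562), (7.63584041595459, 52.91398620605469), 72.6459732055664) [ 0.4946 -0.2403  0.049 ]
tip [ 0.5828 -0.0408  0.037 ] handle ends [ 0.6099 -0.188   0.049 ] [ 0.632  -0.3119  0.049 ] 0.12584337608242951 0.2126016201533261
rim [0.6025 0.3503 0.052 ] [0.5007 0.359  0.052 ]
barrel top [0.5295 0.2267 0.126 ] [0.5274 0.1225 0.126 ]
base [0.5725 0.1075 0.018 ] [0.416  0.1226 0.018 ]
```

```bash
cat >> h.py <<'E'
from scipy.spatial.transform import Rotation as R
def goal(p,yaw):
    "tool down, tool x at yaw(deg) in world"
    return np.array(p),R.from_matrix(np.c_[[np.cos(np.radians(yaw)),np.sin(np.radians(yaw)),0],[np.sin(np.radians(yaw)),-np.cos(np.radians(yaw)),0],[0,0,-1]])
def delta(p,yaw):
    s=ctrl.get_state();p,G=goal(p,yaw);C=R.from_quat(s["tcp_rot"])
    print("t",s["time"],"pos",s["eef_pos"],"q",s["qpos"],"F",s["contact_force"],"open",s["opening"])
    x=C.as_matrix()[:,0];print("yaw",np.degrees(np.arctan2(x[1],x[0])),"shift mm",1000*C.inv().apply(p-s["eef_pos"]),"after-turn shift mm",1000*G.inv().apply(p-s["eef_pos"]),"turn deg",np.degrees((C.inv()*G).as_rotvec()))
E
python3 - <<'E'
from h import *
c=ctrl.get_calibration("wrist");s=ctrl.get_state();C=R.from_quat(s["tcp_rot"]);M=c["cam_to_world"]
print(c["camera_matrix"],c["k1"],C.inv().apply(M[:3,3]-s["eef_pos"]),C.inv().as_matrix()@M[:3,:3])
delta([.53,.12,.33],95)
delta([.62,-.25,.25],100)
E
```

```text
[[352.3982   0.     319.6552]
 [  0.     352.3982 205.313 ]
 [  0.       0.       1.    ]] -0.01174953750659195 [ 0.0799  0.0013 -0.1434] [[-0.001   0.9506  0.3103]
 [ 1.      0.0009  0.0004]
 [ 0.0001  0.3103 -0.9506]]
t 0.1 pos [0.2399 0.6303 0.2301] q [ 1.057   0.2871  1.578  -0.      1.2786 -0.15  ] F [ 0.1464 -0.1141 -0.9429] open 1.0024108810474304
yaw 159.15946361382967 shift mm [-452.6861 -373.9194  -99.2863] after-turn shift mm [-533.6679  244.5626  -99.9301] turn deg [-0.1178  0.0514 64.1595]
t 0.1 pos [0.2399 0.6303 0.2301] q [ 1.057   0.2871  1.578  -0.      1.2786 -0.15  ] F [ 0.1464 -0.1141 -0.9429] open 1.0024108810474304
yaw 159.15946361382967 shift mm [-668.4573 -687.5239  -18.6944] after-turn shift mm [-932.9593  221.5026  -19.9301] turn deg [-0.1189  0.0458 59.1595]
```

Request:
apply_moves(moves=[[[0, 0, -0.0125, 0, 0, 8, -1], [0, 0, -0.0125, 0, 0, 8, -1], [0, 0, -0.0125, 0, 0, 8, -1], [0, 0, -0.0125, 0, 0, 8, -1], [0, 0, -0.0125, 0, 0, 8, -1], [0, 0, -0.0125, 0, 0, 8, -1], [0, 0, -0.0125, 0, 0, 8, -1], [0, 0, -0.0125, 0, 0, 8, -1]]])

```text
time: 0.9
eef_pos: [0.2383, 0.6275, 0.3228]
tcp_rot: [0.691, 0.723, -0.01, 0.003]
contact_force: [-0.2, 0.4, 0.7]
opening: 1.001
```

Request:
apply_moves(moves=[[[-0.04, 0.023, 0, 0, 0, 0, -1], [-0.04, 0.023, 0, 0, 0, 0, -1], [-0.04, 0.023, 0, 0, 0, 0, -1], [-0.04, 0.023, 0, 0, 0, 0, -1], [-0.04, 0.023, 0, 0, 0, 0, -1], [-0.04, 0.023, 0, 0, 0, 0, -1], [-0.04, 0.023, 0, 0, 0, 0, -1], [-0.04, 0.023, 0, 0, 0, 0, -1], [-0.04, 0.023, 0, 0, 0, 0, -1], [-0.04, 0.023, 0, 0, 0, 0, -1], [-0.03, 0.02, 0, 0, 0, 0, -1], [0, 0, 0, 0, 0, 0, -1]]])

```text
time: 2.1
eef_pos: [0.5133, 0.1933, 0.3219]
tcp_rot: [0.69, 0.723, -0.013, 0.001]
contact_force: [-0.1, 0.7, -0.4]
opening: 0.998
```

Run:
```python
from h import *
import pickle
delta([.53,.22,.33],95)
c=ctrl.get_calibration("wrist");im=ctrl.read_camera("wrist");cv2.imwrite("pics/w1.png",im[:,:,::-1]);pickle.dump(c,open("w1.pkl","wb"))
```

```text
t 2.1 pos [0.5133 0.1933 0.3219] q [ 0.1832 -0.0388  1.7701 -0.0175  1.4296  0.139 ] F [-0.0537  0.7164 -0.4251] open 0.9979217284035121
yaw 92.69083004193664 shift mm [25.7266 17.8366 -8.8947] after-turn shift mm [25.146  19.0115 -8.0845] turn deg [-0.9809  1.1141 -2.3185]
```

View pics/w1.png

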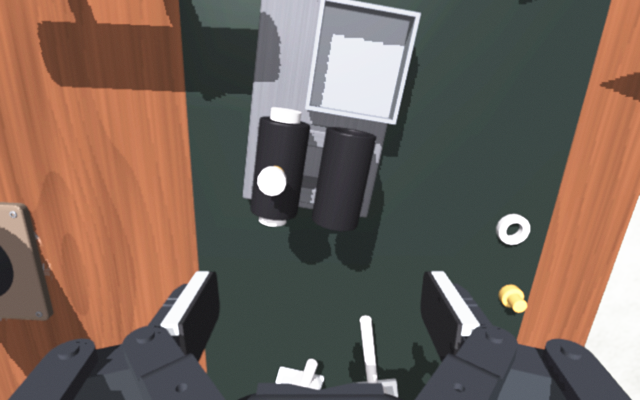

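The wrist view shows the open barrel at (313–375, 128–230), the tray at (308–420, 0–123), and the long rod's tip at (366,318). I'll segment the barrel and enlarge.

Run:
```python
from h import *
import pickle
c=pickle.load(open("w1.pkl","rb"));im=cv2.imread("pics/w1.png")
g=im.max(2)
m=((g<36)*255).astype(np.uint8); m[:, :306]=0;m[:,385:]=0;m[:120]=0;m[240:]=0
n,l,st,_=cv2.connectedComponentsWithStats(m);k=1+np.argmax(st[1:,4]);print(st[k])
rows=[]
for y in range(140,222,6):
    xs=np.where(l[y]==k)[0]; print(y,xs.min(),xs.max(),end="; "); rows.append((y,xs.min(),xs.max()))
ys,xs=np.where(l==k)
v=cv2.resize(im[0:240,240:440],None,fx=2.5,fy=2.5,interpolation=3);v2=cv2.cvtColor(cv2.resize(np.where(l==k,255,np.minimum(g*2,200)).astype(np.uint8)[110:240,300:400],None,fx=2.9,fy=2.9,interpolation=0),8)
v2=cv2.copyMakeBorder(v2,0,600-v2.shape[0],0,0,0)
cv2.imwrite("pics/crop2.png",np.hstack([v,v2]))
```

```text
[353 139  22  90 176]
140 373 373; 146 372 372; 152 371 371; 158 369 370; 164 368 369; 170 367 367; 176 365 366; 182 364 365; 188 363 363; 194 361 362; 200 360 361; 206 358 360; 212 357 358; 218 356 358;
```

View pics/crop2.png

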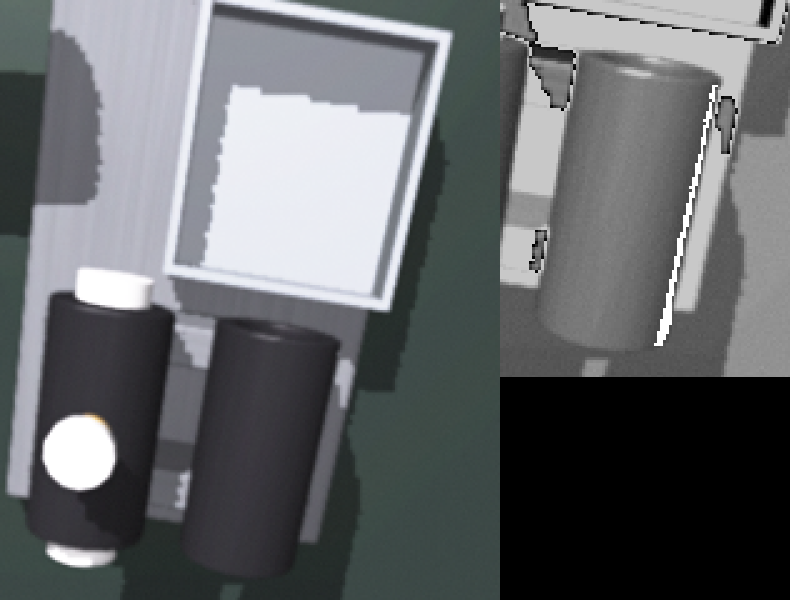

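Run:
```python
from h import *
import pickle
c=pickle.load(open("w1.pkl","rb"));g=cv2.GaussianBlur(cv2.imread("pics/w1.png"),(3,3),0).astype(float).sum(2)
def edge(p,q,w=4,axis=0):
    # scan rows (axis 0) or cols (axis 1) from p to q, strongest gradient, sub-pixel
    G=g if axis==0 else g.T; p,q=[np.array(a if axis==0 else a[::-1],float) for a in(p,q)];out=[]
    for y in range(int(p[1]),int(q[1])+1):
        x=p[0]+(q[0]-p[0])*(y-p[1])/(q[1]-p[1]); xs=np.arange(int(round(x))-w,int(round(x))+w+1)
        d=np.abs(G[y,xs+1]-G[y,xs-1]);i=np.argmax(d)
        if 0<i<len(d)-1:
            o=(d[i-1]-d[i+1])/(2*(d[i-1]-2*d[i]+d[i+1]));out.append((xs[i]+o,y))
    o=np.array(out);f=np.polyfit(o[:,1],o[:,0],1)
    for _ in range(3):
        r=o[:,0]-np.polyval(f,o[:,1]);k=abs(r)<max(.5,1.5*np.median(abs(r)));f=np.polyfit(o[k,1],o[k,0],1)
    e=[(np.polyval(f,y),y) for y in(p[1],q[1])];print("edge",np.array(e).round(2).tolist(),"rms",r[k].std().round(2),k.sum(),len(o))
    return [a if axis==0 else a[::-1] for a in e]
L=edge((326,138),(313.4,217));Rr=edge((373.5,142),(357.5,212))
def nrm(e):
    a,b=ray(c,e[0])[1],ray(c,e[1])[1];n=np.cross(a,b);return n/np.linalg.norm(n)
n1,n2=nrm(L),nrm(Rr);d=np.cross(n1,n2);d/=np.linalg.norm(d);d*=np.sign(d[1]);print("axis dir",d,"yaw",np.degrees(np.arctan2(d[1],d[0])))
n1*=np.sign(n1[0]);n2*=np.sign(n2[0]);b=n1+n2;o=c["cam_to_world"][:3,3]
# tangent half-angle -> distance to axis
h=np.arccos(n1@n2)/2;print("dist to axis from width",.026/np.sin(h))
for y in(.12,.22):
    x=o[0]-(b[1]*(y-o[1])+b[2]*(.1-o[2]))/b[0];print("axis pt",x,y,np.linalg.norm(np.cross(np.array([x,y,.1])-o,d)))
T=edge((420.4,16),(395.6,122));N=edge((312,114.4),(392,123),4,1)
a,b=plane(c,T[0],.052),plane(c,T[1],.052);print("tray right yaw",np.degrees(np.arctan2(*(a-b)[1::-1])),b)
a2,b2=plane(c,N[0],.052),plane(c,N[1],.052);print("tray near yaw",90+np.degrees(np.arctan2(*(b2-a2)[1::-1])),b2)
B=edge((327,229.5),(341,229.5),5,1) 
print("mouth top edge",plane(c,B[0],.126),plane(c,B[1],.126))
# from top picture too
```

```text
edge [[324.13, 138.0], [311.1, 217.0]] rms 0.15 72 80
edge [[374.97, 142.0], [359.94, 212.0]] rms 0.14 68 70
axis dir [0.1142 0.9934 0.012 ] yaw 83.43986370398372
dist to axis from width 0.36584936120598927
axis pt 0.526977670605329 0.12 0.36336265465825063
axis pt 0.5385880649100792 0.22 0.3645754585648805
edge [[419.89, 16.0], [395.75, 122.0]] rms 0.05 107 107
edge [[110.28, 312.0], [123.8, 392.0]] rms 0.06 72 72
tray right yaw 83.37097762037611 [0.5937 0.2383 0.052 ]
tray near yaw 83.41003820795392 [0.5897 0.2361 0.052 ]
edge [[234.74, 327.0], [230.04, 341.0]] rms 0.61 11 15
mouth top edge [0.5208 0.127  0.126 ] [0.5351 0.1331 0.126 ]
```

Run:
```python
from h import *
delta([.60,-.15,.28],100)
```

```text
t 2.15 pos [0.5122 0.1948 0.3219] q [ 0.1857 -0.0394  1.7708 -0.0164  1.4302  0.14  ] F [-0.1812  0.2252 -0.0703] open 0.9993024807493488
yaw 92.76772768536513 shift mm [-347.7476   71.8461   47.1497] after-turn shift mm [-354.762    26.5549   41.8581] turn deg [-1.0749  1.0125 -7.2414]
```

Request:
apply_moves(moves=[[[0, 0, 0, -1, 1, -7.2, -1], [-0.04, 0.003, 0.004, 0, 0, 0, -1], [-0.04, 0.003, 0.004, 0, 0, 0, -1], [-0.04, 0.003, 0.005, 0, 0, 0, -1], [-0.04, 0.003, 0.005, 0, 0, 0, -1], [-0.04, 0.003, 0.005, 0, 0, 0, -1], [-0.04, 0.003, 0.005, 0, 0, 0, -1], [-0.04, 0.003, 0.005, 0, 0, 0, -1], [-0.04, 0.003, 0.005, 0, 0, 0, -1], [-0.035, 0.003, 0.004, 0, 0, 0, -1], [0, 0, 0, 0, 0, 0, -1]]])

```text
time: 3.25
eef_pos: [0.6034, -0.1432, 0.2729]
tcp_rot: [0.633, 0.774, 0.002, -0.006]
contact_force: [-0.4, 0.3, 0.6]
opening: 0.999
```

Run:
```python
from h import *
import pickle
delta([.60,-.15,.28],100)
c=ctrl.get_calibration("wrist");im=ctrl.read_camera("wrist");cv2.imwrite("pics/w2.png",im[:,:,::-1]);pickle.dump(c,open("w2.pkl","wb"))
```

```text
t 3.25 pos [ 0.6034 -0.1432  0.2729] q [-0.3991  0.1428  1.6689  0.0067  1.3397 -0.6017] F [-0.4257  0.2799  0.5721] open 0.998895500651482
yaw 101.51400103165548 shift mm [-5.8791 -4.7401 -7.1551] after-turn shift mm [-6.0795 -4.5494 -7.1113] turn deg [-0.2611 -0.6226  1.5154]
```

View pics/w2.png

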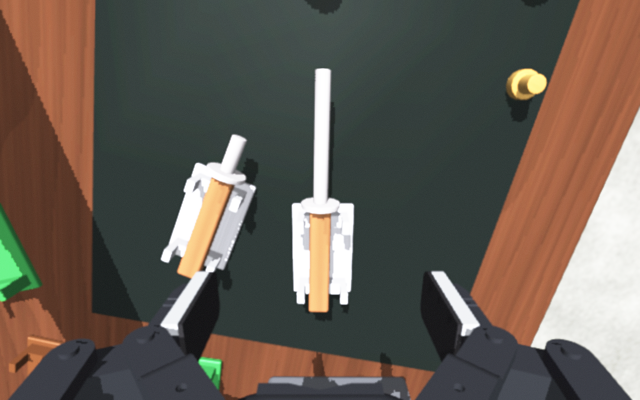

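The rod's handle is at (310–330, 213–311), its flange at (320,207) and its tip at (322,69). The rest is at (292–354, 200–305).

Run:
```python
from h import *
import pickle
c=pickle.load(open("w2.pkl","rb"));im=cv2.imread("pics/w2.png");h=cv2.cvtColor(im,cv2.COLOR_BGR2HSV)
m=cv2.inRange(h,(8,100,120),(22,255,255));m[:,:295]=0;m[:,350:]=0;m[:205]=0;m[330:]=0
w=((h[:,:,1]<50)&(h[:,:,2]>90)).astype(np.uint8);w[:,:305]=0;w[:,340:]=0;w[:60]=0;w[190:]=0
mid=[(y,np.where(m[y])[0]) for y in range(222,300,3)]
H=np.array([(x.mean(),y) for y,x in mid if len(x)]);W=[len(x) for y,x in mid];print("widths",W)
S=np.array([(np.where(w[y])[0].mean(),y) for y in range(76,188,3)])
ys=np.where(w.any(1))[0];print("tip row",ys.min(),"handle rows",np.where(m.any(1))[0][[0,-1]])
fs=np.polyfit(S[:,1],S[:,0],1);fh=np.polyfit(H[:,1],H[:,0],1)
a,b=[plane(c,(np.polyval(fs,y),y),.037) for y in(80,185)];print("shaft yaw",np.degrees(np.arctan2(*(a-b)[1::-1])),a,b)
a2,b2=[plane(c,(np.polyval(fh,y),y),.049) for y in(222,300)];print("handle yaw",np.degrees(np.arctan2(*(a2-b2)[1::-1])),a2,b2)
t=plane(c,(np.polyval(fs,ys.min()-.5),ys.min()-.5),.041);d=(a-b)/np.linalg.norm(a-b);print("tip",t,"mid from tip",t-.211*d)
r=np.where(m.any(1))[0];e1,e2=[plane(c,(np.polyval(fh,y),y),.049) for y in(r[0]-.5,r[-1]+.5)];print("handle ends",e1,e2,np.linalg.norm(e1-e2),"mid from back",e2+.065*d)
```

```text
widths [20, 19, 20, 20, 20, 20, 20, 20, 20, 20, 20, 19, 19, 19, 19, 19, 19, 19, 19, 19, 19, 19, 18, 18, 20, 21]
tip row 68 handle rows [214 311]
shaft yaw 100.31756661765253 [ 0.5868 -0.0512  0.037 ] [ 0.6065 -0.1596  0.037 ]
handle yaw 100.54321795161717 [ 0.614  -0.1982  0.049 ] [ 0.6322 -0.2959  0.049 ]
tip [ 0.5847 -0.0397  0.041 ] mid from tip [ 0.6225 -0.2473  0.041 ]
handle ends [ 0.6122 -0.1884  0.049 ] [ 0.6351 -0.3116  0.049 ] 0.12539724586473422 mid from back [ 0.6235 -0.2477  0.049 ]
```

Run:
```python
from h import *
delta([.6228,-.2472,.12],100.4)
```

```text
t 3.3 pos [ 0.6032 -0.1413  0.2732] q [-0.3969  0.1413  1.67    0.0079  1.3406 -0.601 ] F [0.2829 0.674  0.0123] open 0.999344653493607
yaw 101.58707954117556 shift mm [-109.4917   -1.4046  151.8895] after-turn shift mm [-107.6572    0.1898  153.2015] turn deg [-0.2471 -0.6937  1.1885]
```

Request:
apply_moves(moves=[[[0, 0, 0, -0.2, -0.7, 1.2, -1], [-0.036, 0, 0.03, 0, 0, 0, -1], [-0.036, 0, 0.03, 0, 0, 0, -1], [-0.036, 0, 0.03, 0, 0, 0, -1], [0, 0, 0.03, 0, 0, 0, -1], [0, 0, 0.03, 0, 0, 0, -1], [0, 0, 0, 0, 0, 0, -1], [0, 0, 0, 0, 0, 0, -1]]])

```text
time: 4.1
eef_pos: [0.6285, -0.2344, 0.1257]
tcp_rot: [0.635, 0.772, 0.002, 0.005]
contact_force: [0.2, -0.1, 1.3]
opening: 1.0
```

Run:
```python
from h import *
delta([.6228,-.2472,.018],100.4)
```

```text
t 4.1 pos [ 0.6285 -0.2344  0.1257] q [-0.5089  0.3693  1.6731  0.0027  1.0889 -0.7036] F [ 0.1754 -0.1262  1.299 ] open 0.9998150549325687
yaw 101.08941087754835 shift mm [-10.9116  -9.0954 107.6715] after-turn shift mm [-11.5295  -7.9488 107.6979] turn deg [0.5381 0.2741 0.6907]
```

Request:
apply_moves(moves=[[[-0.006, -0.004, 0.025, 0.5, 0.3, 0.7, -1], [-0.0055, -0.004, 0.025, 0, 0, 0, -1], [0, 0, 0.01, 0, 0, 0, -1], [0, 0, 0, 0, 0, 0, -1], [0, 0, 0, 0, 0, 0, -1]]])

```text
time: 4.6
eef_pos: [0.6305, -0.2445, 0.0776]
tcp_rot: [0.638, 0.77, 0.002, 0.009]
contact_force: [0.3, 0.5, -0.1]
opening: 0.999
```

Run:
```python
from h import *
delta([.6228,-.2472,.018],100.4)
```

```text
t 4.6 pos [ 0.6305 -0.2445  0.0776] q [-0.5202  0.433   1.6852  0.0017  1.005  -0.7083] F [ 0.2891  0.5202 -0.1334] open 0.9992693929442851
yaw 100.71723992679063 shift mm [-0.5959 -8.9359 59.4714] after-turn shift mm [-1.286  -8.0408 59.5882] turn deg [0.8564 0.6183 0.3219]
```

Request:
apply_moves(moves=[[[0, -0.01, 0, 1, 0.7, 0.3, -1], [0, 0, 0, 0, 0, 0, -1]]])

```text
time: 4.8
eef_pos: [0.6218, -0.2464, 0.081]
tcp_rot: [0.64, 0.769, -0.0, 0.0]
contact_force: [1.1, 0.2, 1.0]
opening: 1.0
```

Run:
```python
from h import *
delta([.6228,-.2472,.018],100.4)
```

```text
t 4.8 pos [ 0.6218 -0.2464  0.081 ] q [-0.5285  0.4231  1.6916 -0.0009  1.0264 -0.7108] F [1.1238 0.17   0.9758] open 1.0002636891807803
yaw 100.47038547741971 shift mm [-0.8896  0.8804 63.013 ] after-turn shift mm [-0.9421  0.8681 63.0124] turn deg [-0.0122  0.0487  0.0704]
```

Request:
apply_moves(moves=[[[0, 0, 0.02, 0, 0, 0, -1], [0, 0, 0.02, 0, 0, 0, -1], [0, 0, 0, 0, 0, 0, -1]]])

```text
time: 5.1
eef_pos: [0.624, -0.2481, 0.0451]
tcp_rot: [0.64, 0.768, 0.0, 0.004]
contact_force: [0.6, -0.5, -1.6]
opening: 1.001
```

Run:
```python
from h import *
delta([.6228,-.2472,.018],100.4)
```

```text
t 5.1 pos [ 0.624  -0.2481  0.0451] q [-0.529   0.4715  1.6999 -0.0008  0.9619 -0.7104] F [ 0.5537 -0.4629 -1.5575] open 1.0007568049026567
yaw 100.42053315744776 shift mm [ 1.2668 -1.208  27.1051] after-turn shift mm [ 1.1073 -1.0511 27.1186] turn deg [0.3325 0.3363 0.0215]
```

Request:
apply_moves(moves=[[[0.001, -0.002, 0.019, 0.4, 0.4, 0, -1], [0, -0.001, 0.01, 0.3, 0.3, 0, -1], [0, 0, 0, 0, 0, 0, -1]]])

```text
time: 5.4
eef_pos: [0.6221, -0.2486, 0.0168]
tcp_rot: [0.64, 0.768, -0.0, -0.003]
contact_force: [0.5, 0.1, 0.7]
opening: 0.999
```

Run:
```python
from h import *
delta([.6228,-.2472,.018],100.4)
```

```text
t 5.4 pos [ 0.6221 -0.2486  0.0168] q [-0.5317  0.5149  1.699   0.001   0.9344 -0.7139] F [0.4735 0.0974 0.6864] open 0.9993974863906965
yaw 100.40389832972895 shift mm [ 1.2996  0.9315 -1.2421] after-turn shift mm [ 1.2935  0.937  -1.2443] turn deg [-0.2609 -0.2838  0.0045]
```

Good. Close the gripper, with moderate force.

Request:
apply_moves(moves=[[[0.001, 0.001, -0.001, -0.2, -0.2, 0, 1], [0, 0, 0, 0, 0, 0, 1], [0, 0, 0, 0, 0, 0, 1], [0, 0, 0, 0, 0, 0, 1], [0, 0, 0, 0, 0, 0, 1], [0, 0, 0, 0, 0, 0, 1], [0, 0, 0, 0, 0, 0, 1], [0, 0, 0, 0, 0, 0, 1]]], force=60)

```text
time: 6.2
eef_pos: [0.6239, -0.2479, 0.0194]
tcp_rot: [0.64, 0.768, 0.0, 0.001]
contact_force: [0.7, -0.3, -1.3]
opening: 0.271
```

Run:
```python
from h import *
delta([.6228,-.2472,.12],100.4)
```

```text
t 6.2 pos [ 0.6239 -0.2479  0.0194] q [-0.5291  0.5102  1.7001  0.0005  0.93   -0.7111] F [ 0.6659 -0.3414 -1.3252] open 0.271378068772259
yaw 100.40858306554188 shift mm [   0.8035   -0.8863 -100.634 ] after-turn shift mm [   0.8526   -1.0082 -100.6325] turn deg [0.0694 0.028  0.0086]
```

Request:
apply_moves(moves=[[[0, 0, -0.02, 0, 0, 0, 1], [0, 0, -0.025, 0, 0, 0, 1], [0, 0, -0.025, 0, 0, 0, 1], [0, 0, -0.02, 0, 0, 0, 1], [0, 0, 0, 0, 0, 0, 1]]])

```text
time: 6.7
eef_pos: [0.6208, -0.2461, 0.1069]
tcp_rot: [0.64, 0.768, -0.001, -0.004]
contact_force: [0.7, -0.1, -1.3]
opening: 0.271
```

Run:
```python
from h import *
delta([.4996,-.1171,.10],83.4)
```

```text
t 6.7 pos [ 0.6208 -0.2461  0.1069] q [-0.5293  0.3942  1.6777  0.0004  1.0786 -0.7111] F [ 0.7447 -0.0519 -1.3286] open 0.2712421764140224
yaw 100.40513132953153 shift mm [148.7427 -95.8456   8.4748] after-turn shift mm [ 114.2365 -135.2203    6.9338] turn deg [-0.4245 -0.2935 17.0062]
```

Request:
apply_moves(moves=[[[0, 0, 0, -0.2, -0.2, 6, 1], [0, 0, 0, -0.2, -0.1, 6, 1], [0, 0, 0, 0, 0, 5, 1], [0.023, -0.027, 0.001, 0, 0, 0, 1], [0.023, -0.027, 0.001, 0, 0, 0, 1], [0.023, -0.027, 0.001, 0, 0, 0, 1], [0.023, -0.027, 0.001, 0, 0, 0, 1], [0.022, -0.027, 0.001, 0, 0, 0, 1], [0, 0, 0, 0, 0, 0, 1]]])

```text
time: 7.6
eef_pos: [0.4884, -0.1083, 0.0862]
tcp_rot: [0.752, 0.66, -0.004, -0.01]
contact_force: [-0.2, -0.4, -2.5]
opening: 0.271
```

Run:
```python
from h import *
delta([.4996,-.1171,.0825],83.4)
```

```text
t 7.6 pos [ 0.4884 -0.1083  0.0862] q [-0.4218  0.0882  2.0954  0.001   0.9804 -0.2921] F [-0.1709 -0.3612 -2.5037] open 0.27147052551627143
yaw 82.53202923620208 shift mm [-7.2712 12.3601  3.3845] after-turn shift mm [-7.4298 12.1743  3.6989] turn deg [-1.2136 -0.4247 -0.8635]
```

Request:
apply_moves(moves=[[[-0.007, 0.012, 0.003, -1.2, -0.4, -0.9, 1], [0, 0, 0, 0, 0, 0, 1], [0, 0, 0, 0, 0, 0, 1]]])

```text
time: 7.9
eef_pos: [0.4998, -0.1176, 0.0806]
tcp_rot: [0.746, 0.666, -0.0, 0.0]
contact_force: [-0.3, 0.4, -2.1]
opening: 0.269
```

Run:
```python
from h import *
import pickle
delta([.4996,-.1171,.0825],83.4)
c=ctrl.get_calibration("wrist");im=ctrl.read_camera("wrist");cv2.imwrite("pics/w3.png",im[:,:,::-1]);pickle.dump(c,open("w3.pkl","wb"))
s=ctrl.read_camera("scene");cv2.imwrite("pics/s3.png",s[:,:,::-1]);sc=ctrl.get_calibration("scene")
S=cv2.resize(s[120:260,300:520,::-1],None,fx=2,fy=2,interpolation=3)
W=im[0:280,150:500,::-1]; cv2.imwrite("pics/c3.png",np.hstack([W,S]))
y=np.array([.1150,.9934,0]);b=np.array([.5285,.1322,.1])
for k in(-.04,-.1,0,.05):print(k,"wrist px",proj(c,b+k*y)-[150,0],"scene crop px",(proj(sc,b+k*y)-[300,120])*2+[350,0])
```

```text
t 7.9 pos [ 0.4998 -0.1176  0.0806] q [-0.4289  0.1138  2.0794 -0.0001  0.9483 -0.3161] F [-0.2557  0.3787 -2.1178] open 0.269426094152921
yaw 83.5397381418605 shift mm [ 0.4928 -0.284  -1.8717] after-turn shift mm [ 0.4923 -0.2853 -1.8717] turn deg [0.0032 0.0059 0.1397]
-0.04 wrist px [ 170.3277 -496.5315] scene crop px [584.773 126.829]
-0.1 wrist px [ 169.8864 -176.504 ] scene crop px [542.2083 141.9155]
0 wrist px [ 170.7005 -760.7697] scene crop px [612.5338 116.9892]
0.05 wrist px [  171.1285 -1039.8179] scene crop px [646.5636 104.9272]
```

View pics/c3.png

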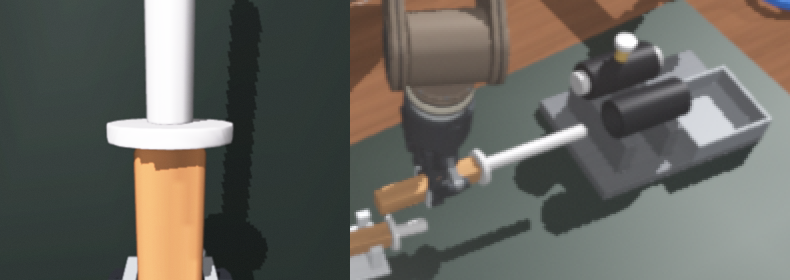

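Scene view: the tip is at (584,130) and the prediction is (585,127). In the wrist view the rod is on the predicted column. It sits about 2 mm low, so raise it and enter.

Request:
apply_moves(moves=[[[0.01, 0, -0.003, 0, 0, -0.1, 1], [0.015, 0, 0, 0, 0, 0, 1], [0.015, 0, 0, 0, 0, 0, 1], [0.015, 0, 0, 0, 0, 0, 1], [0, 0, 0, 0, 0, 0, 1]]])

```text
time: 8.5
eef_pos: [0.5081, -0.0594, 0.0851]
tcp_rot: [0.746, 0.666, 0.001, 0.001]
contact_force: [-0.3, -0.3, -3.2]
opening: 0.27
```

Run:
```python
from h import *
delta([.5163,.0269,.0825],83.4)
```

```text
t 8.5 pos [ 0.5081 -0.0594  0.0851] q [-0.3153  0.1011  2.0835  0.0012  0.9547 -0.2027] F [-0.3203 -0.3099 -3.2052] open 0.27018404088636155
yaw 83.50974275639936 shift mm [86.63   -1.5768  2.6829] after-turn shift mm [86.6281 -1.7362  2.6451] turn deg [ 0.1405 -0.0277  0.1097]
```

Request:
apply_moves(moves=[[[0.015, -0.001, 0.001, 0, 0, 0, 1], [0.015, -0.001, 0.001, 0, 0, 0, 1], [0.015, 0, 0.001, 0, 0, 0, 1], [0.015, 0, 0, 0, 0, 0, 1], [0, 0, 0, 0, 0, 0, 1]]])

```text
time: 9.0
eef_pos: [0.5148, 0.0013, 0.0844]
tcp_rot: [0.745, 0.667, 0.001, 0.005]
contact_force: [-0.2, 0.4, -1.9]
opening: 0.268
```

Run:
```python
from h import *
delta([.5163,.0269,.0825],83.4)
```

```text
t 9.0 pos [0.5148 0.0013 0.0844] q [-0.1924  0.107   2.0787 -0.0057  0.9479 -0.0796] F [-0.1991  0.428  -1.9402] open 0.26779798043804237
yaw 83.72606421239009 shift mm [25.5744 -1.2979  1.7163] after-turn shift mm [25.5573 -1.4305  1.8602] turn deg [0.4302 0.2996 0.3272]
```

Request:
apply_moves(moves=[[[0.015, -0.001, 0.001, 0.3, 0.2, 0.2, 1], [0.012, -0.001, 0.001, 0, 0, 0, 1], [0.01, 0, 0, 0, 0, 0, 1], [0, 0, 0, 0, 0, 0, 1], [0, 0, 0, 0, 0, 0, 1]]])

```text
time: 9.5
eef_pos: [0.5171, 0.0388, 0.0823]
tcp_rot: [0.745, 0.667, -0.0, 0.002]
contact_force: [0.0, -0.3, -3.2]
opening: 0.268
```

Run:
```python
from h import *
delta([.4996,-.1171,.0825],83.4)
s=ctrl.read_camera("scene");t=ctrl.read_camera("top")
S=cv2.resize(s[130:225,380:520,::-1],None,fx=3,fy=3,interpolation=3)
T=cv2.resize(t[140:220,150:280,::-1],None,fx=2.8,fy=2.8,interpolation=3);T=cv2.copyMakeBorder(T,0,285-T.shape[0],0,0,0)
cv2.imwrite("pics/c4.png",np.hstack([S,T]))
```

```text
t 9.5 pos [0.5171 0.0388 0.0823] q [-0.1192  0.121   2.0678 -0.0043  0.9499 -0.0051] F [ 0.0406 -0.251  -3.222 ] open 0.26790283949223587
yaw 83.60952260454594 shift mm [-156.8942   -0.0644    0.317 ] after-turn shift mm [-156.8936    0.5103   -0.2404] turn deg [0.1616 0.2033 0.2098]
```

View pics/c4.png

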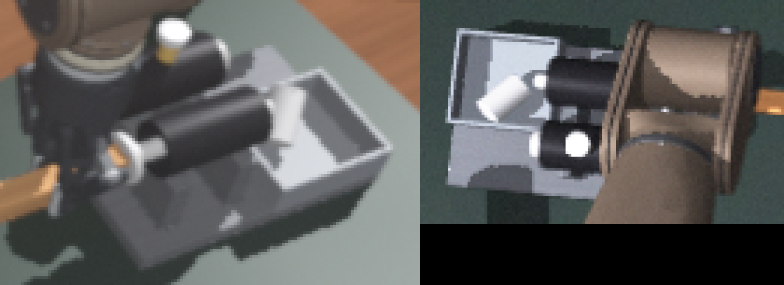

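The plug is out of the barrel and lying in the tray, at scene crop (285,115) and top crop (505,98). The rod tip protrudes at (540,80). Withdraw.

Request:
apply_moves(moves=[[[-0.015, 0, 0, 0.1, 0.2, 0.2, 1], [-0.02, 0, 0, 0, 0, 0, 1], [-0.02, 0, 0, 0, 0, 0, 1], [-0.015, 0, 0, 0, 0, 0, 1], [0, 0, 0, 0, 0, 0, 1]]])

```text
time: 10.1
eef_pos: [0.509, -0.0349, 0.0826]
tcp_rot: [0.747, 0.665, 0.0, 0.001]
contact_force: [0.3, 0.2, -2.3]
opening: 0.275
```

Run:
```python
from h import *
delta([.4996,-.1171,.0825],83.4)
```

```text
t 10.1 pos [ 0.509  -0.0349  0.0826] q [-0.2674  0.1025  2.0875 -0.0004  0.9494 -0.1508] F [ 0.3184  0.2315 -2.2707] open 0.2747167928872966
yaw 83.33351023961114 shift mm [-82.7222   0.1981   0.1814] after-turn shift mm [-82.7225   0.1025   0.1283] turn deg [ 0.1195  0.0365 -0.0665]
```

Request:
apply_moves(moves=[[[-0.02, 0, 0, 0.1, 0, 0, 1], [-0.02, 0, 0, 0, 0, 0, 1], [-0.02, 0, 0, 0, 0, 0, 1], [-0.02, 0, 0, 0, 0, 0, 1], [-0.01, 0, 0, 0, 0, 0, 1], [0, 0, 0, 0, 0, 0, 1]]])

```text
time: 10.7
eef_pos: [0.4985, -0.1262, 0.0829]
tcp_rot: [0.748, 0.664, 0.001, 0.0]
contact_force: [1.0, 1.2, -2.7]
opening: 0.269
```

Run:
```python
from h import *
delta([.6239,-.2479,.105],100.41)
```

```text
t 10.7 pos [ 0.4985 -0.1262  0.0829] q [-0.4461  0.1112  2.0773  0.0017  0.9523 -0.329 ] F [ 1.0065  1.2293 -2.7108] open 0.2692722160060554
yaw 83.23660649912138 shift mm [-106.0906  138.93    -22.0877] after-turn shift mm [-142.3962  101.3797  -22.1384] turn deg [  0.075   -0.0493 -17.1734]
```

Request:
apply_moves(moves=[[[-0.015, 0.02, -0.011, 0, 0, 0, 1], [-0.023, 0.03, -0.011, 0, 0, 0, 1], [-0.023, 0.03, 0, 0, 0, 0, 1], [-0.023, 0.03, 0, 0, 0, 0, 1], [-0.022, 0.029, 0, 0, 0, 0, 1], [0, 0, 0, 0, 0, -6, 1], [0, 0, 0, 0, 0, -6, 1], [0, 0, 0, 0, 0, -5.1, 1], [0, 0, 0, 0, 0, 0, 1]]])

```text
time: 11.6
eef_pos: [0.6293, -0.2414, 0.0996]
tcp_rot: [0.635, 0.773, 0.002, -0.005]
contact_force: [-0.3, -0.3, -2.3]
opening: 0.275
```

Run:
```python
from h import *
delta([.6239,-.2479,.08],100.41)
```

```text
t 11.6 pos [ 0.6293 -0.2414  0.0996] q [-0.5189  0.4147  1.665   0.007   1.071  -0.7178] F [-0.2773 -0.2521 -2.3493] open 0.2751696048642259
yaw 101.19805347931559 shift mm [-5.5273 -6.4634 19.5177] after-turn shift mm [-5.4094 -6.4449 19.5569] turn deg [-0.1663 -0.6063  0.7889]
```

Request:
apply_moves(moves=[[[-0.006, -0.007, 0.02, -0.2, -0.6, 0.8, 1], [0, 0, 0, 0, 0, 0, 1], [0, 0, 0, 0, 0, 0, 1]]])

```text
time: 11.9
eef_pos: [0.6245, -0.2458, 0.0795]
tcp_rot: [0.641, 0.767, 0.001, 0.0]
contact_force: [-0.0, -1.2, -2.6]
opening: 0.272
```

Run:
```python
from h import *
delta([.6239,-.2479,.0194],100.41)
im=ctrl.read_camera("wrist")[:,:,::-1].copy();cv2.imwrite("pics/w5.png",im)
for f in("pics/w3.png","pics/w5.png"):
    h=cv2.cvtColor(cv2.imread(f),cv2.COLOR_BGR2HSV)
    w=(h[:,:,1]<50)&(h[:,:,2]>100); w[:,:240]=0;w[:,400:]=0
    for y in(5,100,133):
        x=np.where(w[y])[0];print(f,y,x.min(),x.max(),x.mean())
    o=cv2.inRange(h,(8,100,100),(22,255,255))
    for y in(180,230):
        x=np.where(o[y,240:400])[0]+240;print("handle",y,x.min(),x.max())
```

```text
t 11.9 pos [ 0.6245 -0.2458  0.0795] q [-0.5265  0.4292  1.6863  0.002   1.0255 -0.7057] F [-0.0427 -1.1564 -2.5888] open 0.271608686244727
yaw 100.20659977179001 shift mm [-2.0459 -1.0733 60.1177] after-turn shift mm [-1.9831 -0.9907 60.1212] turn deg [ 0.0855 -0.0564 -0.2034]
pics/w3.png 5 294 344 319.0
pics/w3.png 100 296 342 319.0
pics/w3.png 133 256 381 318.5
handle 180 284 354
handle 230 286 352
pics/w5.png 5 294 344 319.0
pics/w5.png 100 296 342 319.0
pics/w5.png 133 257 382 319.5
handle 180 285 354
handle 230 287 352
```

The grip hasn't changed since pickup. Lower.

Request:
apply_moves(moves=[[[-0.002, -0.001, 0.015, 0, 0, -0.2, 1], [0, -0.001, 0.015, 0.2, 0.2, 0, 1], [0, -0.001, 0.01, 0.2, 0.2, 0, 1], [0, 0, 0, 0, 0, 0, 1]]])

```text
time: 12.35
eef_pos: [0.6221, -0.2475, 0.0369]
tcp_rot: [0.64, 0.768, 0.001, -0.005]
contact_force: [-0.9, 0.7, -3.2]
opening: 0.273
```

Run:
```python
from h import *
delta([.6239,-.2479,.0194],100.41)
```

```text
t 12.35 pos [ 0.6221 -0.2475  0.0369] q [-0.531   0.4871  1.6952  0.0035  0.9694 -0.7149] F [-0.8507  0.6734 -3.2461] open 0.2730643498837055
yaw 100.42310533988336 shift mm [-0.8791  1.8163 17.5079] after-turn shift mm [-0.7244  1.7148 17.5252] turn deg [-0.3327 -0.5045  0.0146]
```

Request:
apply_moves(moves=[[[-0.001, 0.001, 0.008, -0.3, -0.5, 0, 1], [0, 0, 0.006, 0, 0, 0, 1], [0, 0, 0, 0, 0, 0, 1]]])

```text
time: 12.65
eef_pos: [0.6232, -0.2484, 0.0211]
tcp_rot: [0.64, 0.768, -0.0, -0.0]
contact_force: [-0.3, -0.1, -2.3]
opening: 0.269
```

Run:
```python
from h import *
delta([.6239,-.2479,.0194],100.41)
```

```text
t 12.65 pos [ 0.6232 -0.2484  0.0211] q [-0.53    0.5076  1.7001 -0.0007  0.9343 -0.7112] F [-0.2533 -0.07   -2.3254] open 0.2688001789184458
yaw 100.40341060820556 shift mm [0.3133 0.7982 1.7075] after-turn shift mm [0.3131 0.7971 1.7081] turn deg [-0.0393  0.0058 -0.0066]
```

Lower the last 2 mm, then open.

Request:
apply_moves(moves=[[[0, 0, 0.002, 0, 0, 0, 1], [0, 0, 0, 0, 0, 0, 1], [0, 0, 0, 0, 0, 0, 0], [0, 0, 0, 0, 0, 0, -1], [0, 0, 0, 0, 0, 0, -1], [0, 0, 0, 0, 0, 0, -1], [0, 0, 0, 0, 0, 0, -1], [0, 0, 0, 0, 0, 0, -1], [0, 0, 0, 0, 0, 0, -1], [0, 0, 0, 0, 0, 0, -1]]])

```text
time: 13.65
eef_pos: [0.6264, -0.2502, 0.0238]
tcp_rot: [0.64, 0.768, 0.001, 0.004]
contact_force: [0.1, -0.1, -0.2]
opening: 1.0
```

Open, force zero. Retreat straight up, then toward the bench edge, and look.

Request:
apply_moves(moves=[[[0, 0, -0.03, 0, 0, 0, -1], [0, 0, -0.04, 0, 0, 0, -1], [0, 0, -0.04, 0, 0, 0, -1], [0, 0, -0.04, 0, 0, 0, -1], [0, 0, -0.04, 0, 0, 0, -1], [0.04, 0, -0.03, 0, 0, 0, -1], [0.04, 0, 0, 0, 0, 0, -1], [0.03, 0, 0, 0, 0, 0, -1], [0, 0, 0, 0, 0, 0, -1], [0, 0, 0, 0, 0, 0, -1]]])

```text
time: 14.65
eef_pos: [0.6042, -0.1391, 0.2516]
tcp_rot: [0.641, 0.768, 0.001, 0.003]
contact_force: [1.0, -0.1, 0.6]
opening: 0.995
```

Run:
```python
from h import *
delta([.6,-.15,.28],100.4)
w=ctrl.read_camera("wrist");s=ctrl.read_camera("scene");t=ctrl.read_camera("top")
A=w[50:330,230:420,::-1]
B=cv2.resize(s[130:330,260:520,::-1],None,fx=1.4,fy=1.4,interpolation=3)
C=cv2.resize(t[140:215,150:240,::-1],None,fx=2.6,fy=2.6,interpolation=3)
C=cv2.copyMakeBorder(C,0,280-C.shape[0],0,0,0);B=B[:280]
cv2.imwrite("pics/c6.png",np.hstack([A,B,C]))
```

```text
t 14.65 pos [ 0.6042 -0.1391  0.2516] q [-0.3899  0.1479  1.702   0.0004  1.2845 -0.5692] F [ 0.9861 -0.1043  0.5544] open 0.995434484613414
yaw 100.26281948567807 shift mm [-10.0735  -5.8977 -28.3895] after-turn shift mm [ -9.9597  -6.0971 -28.3876] turn deg [ 0.3542  0.201  -0.1366]
```

View pics/c6.png

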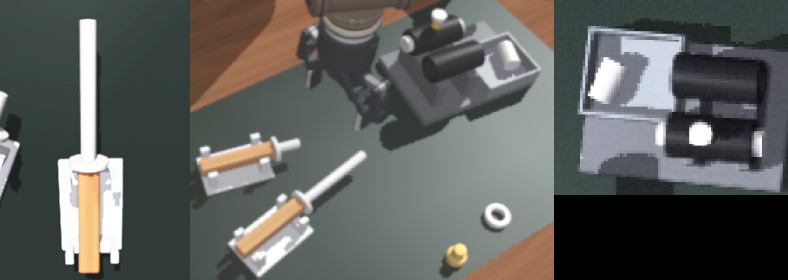

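The rod lies in its rest between the cheeks, with the flange outside the blocks. The plug is in the tray, at scene crop (508,55) and top crop (605,80). The barrel is clear and the robot touches nothing, so I'm handing in.

```bash
python3 -c "
from plant import ctrl
print(ctrl.sign_off())"
```

```text
the job is handed in; nothing more can be done
None
```

The job is done and handed in. I took the long-shafted rod from its aluminium rest and pushed it about 118 mm through the open barrel, until the plug dropped into the tray. I then drew it out and laid it back in the same rest, at about 15 s of the 45 s limit.

**Last checks:** The final scene, top and wrist views show:
- the plug lying in the tray
- the rod level in its rest, between the cheeks and with the flange outside the blocks
- the look-alike rod in its rest as before
- the gripper open and clear, reading only about 1 N (sensor noise)

**Disagreements:** None of the measurements disagreed by much. The barrel edges and the tray rim gave the same direction to within 0.1° and the same position to within 1 mm. The rod's handle and tip gave its middle to within 1 mm, and the grip had not shifted when compared before and after the push. The highest force I read at the wrist was about 3 N. No check failed.

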